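Tighten the lifting eye of a valve manifold with a bar

TASK

The lifting eye bolt on top of the aluminium valve manifold has worked loose: take the red-handled bar from its V rest, slide it through the eye, and with it turn the eye clockwise (seen from above) until its collar seats and it is nipped up to about 1.6 N m (below 1.3 it works loose again, above 1.9 the thread suffers). Then draw the bar out and lay it back in both Vs of its rest the way it lay. Keep the gripper itself off the eye and do not shift the loose fittings round the manifold.

Things in the scene. Friction and masses are not known exactly. Their poses are not given: they have to be found in the camera images.
- manifold: aluminium valve manifold block 130 x 96 x 58 mm on a dark steel fixture plate 176 x 124 x 10 mm, immovable; a black solenoid coil sticks out 50 mm on its +y end. Origin under its centre on the bench, z up; flat top at z = 68 mm, the eye bolt's thread axis is the vertical through the origin
- eye: steel eye bolt in the manifold. Origin on the thread axis at the underside of its 27 mm collar; y level through the loop's hole, x level in the loop's plane. It runs down clockwise at about 0.25 N m for 0.4 to 1.1 rad; where the collar seats can only be felt. Seated, it stands still up to 1.1 N m, then gives 1 rad per 5 N m more (0.1 rad at 1.6 N m) and stays. Anticlockwise it comes loose
- eye_loop (a point): centre of the round loop, on the thread axis 30 mm above the collar's underside (98 mm above the bench); axes as eye. Ring of 10 mm round stock, hole 25 mm, outside 45 mm. The 18 mm bar has 3.5 mm play all round when square to the loop, and swings about 0.64 rad either way from square before it bites and turns the eye. A bar held still feels up to 0.3 N m less than while turning
- bar: straight round steel turning bar 210 mm long, about 0.2 kg. Origin on its axis at mid length, x along the axis to the tip. Plain 18 mm steel from x = -45 to +75 mm, tapering to a blunt 9 mm tip at x = +105 mm; red flat-sided handle 22 mm wide, 26 mm high from x = -105 to -45 mm. Centre of mass within 10 mm of the origin
- bar_tip (a point): middle of the bar's blunt tip, x = +105 mm on the bar
- bar_grip (a point): middle of the red handle, on the bar's axis at x = -75 mm; the place to grip, free underneath while the bar lies in its rest
- v_rest: grey steel rest fixed to the bench with two upward V heads (90 deg, arms 30 mm long, 16 mm wide along the bar) at x = -20 and +60 mm on a base plate 116 x 54 mm. Origin on the bench below the place of the bar's middle; x along the bar, toward where its tip points; z up. Heads reach 57 mm above the bench
- rest_axis (a point): where the bar's origin lies when the bar rests in both Vs, 48.7 mm above the bench; axes as v_rest
- brass_nipple: loose brass hex nipple 31 x 59 x 27 mm lying beside the manifold, origin under its centre; bystander
- red_coupler: loose quick coupler with red sleeve 26 x 58 x 27 mm lying before the manifold, origin under its centre; bystander
- elbow: loose grey elbow fitting 65 x 67 x 24 mm lying before the manifold, origin under its centre; bystander
- nickel_adaptor: loose nickel adaptor 28 x 32 x 48 mm standing on end behind the manifold, origin under its centre; bystander
There are look-alikes about, which are no part of the job. There is more than one size of the manifold; the job needs the largest.

How it is judged (in metres and radians):
On the way, in this order (a step that is already met when the one before it is completed fails the run):
1. the bar is through the eye (y of eye_loop in the frame of bar between -0.009 and 0.009 m and z of eye_loop in the frame of bar between -0.009 and 0.009 m and x of eye_loop in the frame of bar between -0.09 and 0.09 m), for 0.1 s.
2. the eye is seated on its collar and nipped up, turned by the bar through it (all of step 1 and distance between screw_c0 and thread_c0 below 0.002 m and y of seat_c0 in the frame of manifold below -0.0023 m), for 0.1 s.
At the end, for the whole second after the job is handed in: The eye's collar is seated and nipped up to between 1.3 and 1.9 N m and left so; the bar lies still in both Vs of its rest, tip the same way as before, its middle within 15 mm of where it lay and its axis within 0.08 rad; loose fittings moved less than 20 mm (distance between screw_c0 and thread_c0 below 0.003 m and y of seat_c0 in the frame of manifold below -0.0023 m and distance between bar and rest_axis below 0.015 m and angle between the x axis of bar and the x axis of v_rest, either way round below 0.08 rad and x of bar_tip in the frame of v_rest above 0.05 m and linear speed of bar below 0.02 m/s); the robot touches nothing.
It fails at once if the eye is overtightened (beyond about 1.9 N m) (y of seat_c0 in the frame of manifold below -0.0124 m).
It fails at once if the gripper or arm touches the eye (contact force between any of the fingers, the arm and eye above 1 N).
It fails at once if a loose fitting is moved more than 20 mm (distance of any of brass_nipple, red_coupler, elbow, nickel_adaptor from where it was at the start of the episode above 0.02 m).
It also fails if it takes over 61 s, if anything falls off the work surface, if the arm or the gripper's body presses on something with over 40 N, if the wrist force passes 120 N, or if a joint passes its speed limit or range.

ROBOT

A 6-joint arm with a two-finger parallel gripper is mounted at the origin on a cart in front of the work surface, level with it; the furniture and walls round the work are solid. World frame = base frame: x ahead of the robot, y to its left, z up, the work surface at z = 0. Lengths are in m, angles in degrees, forces in N, time in s.
With the tool pointing down it reaches from about 0.4 to 0.825 m from the base axis. Payload 7 kg.
Tool frame: the origin (TCP) lies between the finger pads; the fingertips stand 19 mm ahead of it and the grasp point (between the pads) is the TCP; z points along the fingers, y is the line along which they close (so a half turn about z gives the same grasp; the last joint's range is limited). The gripper opens to 88 mm and grips with 3 to 60 N. Pads are 19 mm wide; open, the fingers measure 130 mm over their backs; the gripper's body (78 mm by 193 mm) begins 47 mm behind the grasp point.
Start: joints at [16.507, 20.546, 0.682, 0, -70.136, -16.507], TCP at [0.675, -0, 0.246] pointing down, gripper open.
Joint ranges: [-176.03, 176.03], [-82.01, 121.73], [-58.28, 71.71], [-173.87, 95.51], [-174.79, -0.11], [-173.66, 173.66]. Speed limits (degrees/s): [136.94, 136.94, 172.46, 180, 180, 180].

INTERFACE

Orientations are given as [roll, pitch, yaw] about the fixed x, y, z axes, in that order (R = Rz(yaw) Ry(pitch) Rx(roll)).
In Python, from plant import get_obs, snapshot, close_job, spot_in, spot_point gives the robot as it stands.
- The arm moves only by the tool play_rows, never from a script. Its argument "plan" is a list of rows, each a list of 6 numbers: the shift along the tool's x, y, z in cm, then the turn, a rotation vector about the tool's x, y, z in degrees. A call has 1 to 20 rows; each row shifts and turns the commanded pose from where the row before left it, along the tool's axes as they then stand; what a row does not reach is not made up. A row lasts 1/12 s, in which the tool goes at most 41.7 mm and 7.16 degrees, less where a joint would pass 70% of its speed; a pose out of reach is approached as far as the arm can. A call is refused whole if a number of a shift passes 4.17 or a number of a turn 7.16, either way. A call with a gripper value outside its range is refused whole. "grip" is the finger opening in cm, from 0 to 8.76, set as the call begins (left out, the last holds). The fingers move at their own pace and stop on an object; the grip force is fixed at half the most. Time passes only in rows, so rows that do not move let the fingers close. It gives the time, the measured TCP pose, the force, the opening and the grip force at its end, in the units of the state.
- get_obs(): the state, without advancing time (a new reading comes with each control period).
- snapshot(name): name is "scene" or "side" or "wrist"; returns a dict with "frame" (384x512x3 uint8, red, green, blue), "fx", "fy", "cx", "cy" (pixels), "position" and "attitude" of the camera in the world. Camera axes: x right, y down, z forward; pixel columns grow to the right and rows downward; lengths in m; the calibration is good to about 2 mm. The wrist camera is an equidistant fisheye: a pixel r from the principal point sees the ray r / f radians off the axis. A picture is of the moment at which its call begins. There is no depth.
- close_job(): hands the job in; it is judged then, once.
Trained networks look in the newest picture that a camera, given by its name, has taken for a name from the list of things; names that differ only in an ending like _2 or _b are one class to them, and where a whole thing is asked for, a point or a joint stands for the part that bears it (a point fixed in the world has none). Each returns a list of dicts, best first, with "score" (0 to 1); they miss things now and then, are a little off and sometimes report something else, mostly with a low value. They report only what shows in the picture. A call takes as long as a camera call. They do not tell look-alikes from the thing itself.
- spot_in(camera, thing): "position" ([x, y, z] in m, in world coordinates, good to about 4 mm: the middle of the surface that is visible of it).
- spot_point(camera, thing): "position" ([x, y, z] in m, in world coordinates, good to about 4 mm: a listed point, or the origin of a listed thing).
The state is a dict: "clock": time; "joint_pos": joint angles; "qvel": joint speeds; "tau": joint torques, N m; "tool_pos": TCP position; "orientation": TCP orientation; "force": force on the tool from outside, world axes, zero at the start; "moment": the same for the moment, N m; "opening": finger opening in m; "gripper_force": force on a finger pad.
Only numpy, scipy, OpenCV 4.12 (cv2) and the standard library are available. Lean on these libraries where they do the work, as an engineer would, in place of code of your own. Each camera call takes 0.05 s, during which the arm holds its last target. There are 200 camera calls.

## Working session

There is one attempt and no reset: what is moved stays moved. The work goes in short steps, Python scripts to look and compute and a tool call to move; the robot and the scene stay as the last step left them, time stands still between calls to the robot, and variables do not carry over. Pictures are saved under pics/ and viewed, at most 10 in all, crops included, and the job is handed in when it is done.

Besides the shell and the picture viewer there is one more tool, called after "Emit:" as name([rows], argument=value, ...), one row to a line, values as JSON. play_rows: Moves the arm, as the interface text tells. Its arguments: {"type":"object","properties":{"plan":{"type":"array","items":{"type":"array","items":{"type":"number"}}},"grip":{"type":"number"}},"required":["plan"]}

```bash
ls; mkdir -p pics; python3 - <<'E'
from plant import *
import cv2
for c in ["scene","side"]:
    s=snapshot(c); cv2.imwrite(f"pics/{c}0.png",s["frame"][:,:,::-1])
    print(c,s["fx"],s["cx"],s["cy"],s["position"],s["attitude"])
    for t in ["manifold","eye","v_rest","bar"]:
        for d in spot_in(c,t)[:3]: print(' in',t,[round(float(x),3) for x in d["position"]],round(d["score"],2))
    for t in ["eye_loop","eye","bar_grip","bar_tip","bar","v_rest","rest_axis","manifold","brass_nipple","red_coupler","elbow","nickel_adaptor"]:
        for d in spot_point(c,t)[:3]: print(' pt',t,[round(float(x),3) for x in d["position"]],round(d["score"],2))
print(get_obs())
E
```

```text
pics
scene 367.1686317905183 254.5247149868765 192.83114560439748 [ 0.16157472 -0.69728051  0.70580242] [-133.61703466    0.51398506  -33.02723015]
 in manifold [0.51, -0.075, 0.053] 0.91
 in manifold [0.477, 0.139, 0.041] 0.59
 in manifold [0.632, -0.347, 0.044] 0.59
 in eye [0.491, 0.157, 0.066] 0.55
 in eye [0.53, -0.056, 0.088] 0.51
 in v_rest [0.473, -0.284, 0.002] 0.72
 in bar [0.481, -0.342, 0.06] 0.74
 pt eye_loop [0.532, -0.052, 0.1] 0.65
 pt eye_loop [0.654, -0.339, 0.073] 0.64
 pt eye_loop [0.498, 0.158, 0.07] 0.61
 pt eye [0.527, -0.052, 0.064] 0.69
 pt eye [0.652, -0.339, 0.05] 0.61
 pt eye [0.493, 0.163, 0.048] 0.4
 pt bar_grip [0.484, -0.386, 0.047] 0.66
 pt bar_tip [0.478, -0.203, 0.049] 0.56
 pt bar [0.486, -0.304, 0.051] 0.83
 pt v_rest [0.482, -0.302, -0.002] 0.73
 pt rest_axis [0.482, -0.304, 0.05] 0.84
 pt manifold [0.494, 0.162, 0.008] 0.87
 pt manifold [0.655, -0.338, -0.001] 0.75
 pt manifold [0.528, -0.047, -0.001] 0.72
 pt brass_nipple [0.558, -0.168, -0.001] 0.61
 pt red_coupler [0.392, -0.083, -0.005] 0.6
 pt elbow [0.384, 0.016, 0.001] 0.48
 pt nickel_ada
[... 1352 characters left out ...]
0.097] 0.22
{'clock': 1.7, 'joint_pos': array([ 1.65062271e+01,  2.05467439e+01,  6.82935173e-01, -1.81911014e-03,
       -7.01363419e+01, -1.65070435e+01]), 'qvel': array([ 0.04975433,  0.1010339 ,  0.04861954, -0.05750672,  0.13746116,
        0.04650736]), 'tau': array([-6.91523273e-04, -5.82363153e+01,  2.93303633e+01,  7.00222760e+00,
        1.24290973e-02, -4.90656782e-05]), 'tool_pos': array([ 6.74979509e-01, -1.50236184e-05,  2.45558612e-01]), 'orientation': array([ 1.79999369e+02,  1.59755907e-03, -9.00014346e+01]), 'force': array([-0.04944777, -0.24562853, -0.07860522]), 'moment': array([-0.02994047, -0.04668162,  0.01330553]), 'gripper_force': 0.0, 'opening': 0.08756320517241971}
```

View pictures.

View pics/scene0.png

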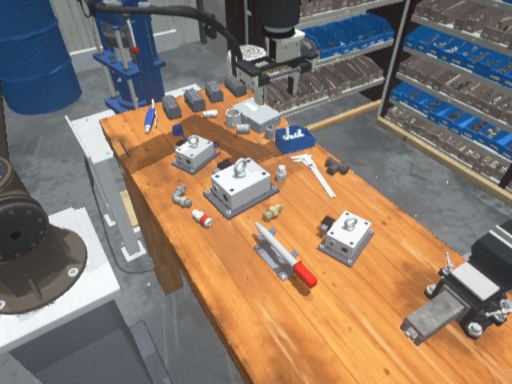

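View pics/side0.png

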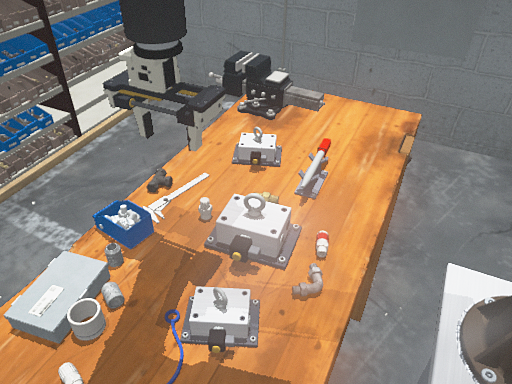

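```bash
cat > h.py <<'E'
from plant import *
import cv2, numpy as np
from scipy.spatial.transform import Rotation as R
def Rm(a): return R.from_euler('xyz',a,degrees=True).as_matrix()
def proj(s,P):
    c=(np.atleast_2d(P)-s["position"])@Rm(s["attitude"])
    if s.get("fish"):
        r=np.hypot(c[:,0],c[:,1]); th=np.arctan2(r,c[:,2]); k=th/np.maximum(r,1e-9)
    else: k=1/c[:,2]
    return np.c_[s["fx"]*c[:,0]*k+s["cx"], s["fy"]*c[:,1]*k+s["cy"]]
def ring(c,yaw,r,n=60):
    t=np.linspace(0,2*np.pi,n); u=np.array([np.cos(yaw),np.sin(yaw),0])
    return np.array(c)+r*(np.cos(t)[:,None]*u+np.sin(t)[:,None]*np.array([0,0,1.]))
def crop(s,P,h=20,k=10):
    u=proj(s,P)[0].round().astype(int); f=s["frame"][u[1]-h:u[1]+h,u[0]-h:u[0]+h]
    return cv2.resize(f,None,fx=k,fy=k,interpolation=cv2.INTER_CUBIC),u-h
E
python3 - <<'E'
from h import *
s=snapshot("scene");d=snapshot("side");w=snapshot("wrist");w["fish"]=1
E_=[.530,-.051,.098]
a,oa=crop(s,E_);b,ob=crop(d,E_)
wf=w["frame"]
im=np.zeros((600,800,3),np.uint8)
im[:400,:400]=a;im[:400,400:]=b
# yaw of x axis of loop test: hole aspect printed
for y in range(-40,41,20):
    for q in (s,d):
        p=proj(q,ring(E_,np.radians(y),.0125)).astype(np.float32)
        (c,ax,an)=cv2.fitEllipse(p); print(y,np.round(ax,1),round(an),end=' | ')
    print()
sm=cv2.resize(wf,(266,200)); im[400:,:266]=sm
im=im[:,:,::-1]; cv2.imwrite("pics/m1.png",im)
cv2.imwrite("pics/w1.png",wf[:,:,::-1])
print(w["fx"],w["cx"],w["cy"],w["position"],w["attitude"]); print(proj(w,E_),proj(s,E_),proj(d,E_),oa,ob)
np.savez("f.npz",s=s["frame"],d=d["frame"])
E
```

```text
-40 [7.3 9.6] 104 | -40 [ 4.1 12.7] 164 | 
-20 [7.3 9.6] 72 | -20 [ 6.9 12.7] 148 | 
0 [6.5 9.6] 45 | 0 [ 8.8 12.7] 126 | 
20 [4.8 9.6] 25 | 20 [ 9.6 12.7] 98 | 
40 [2.6 9.6] 10 | 40 [ 9.3 12.7] 68 | 
297.3186396354542 251.56863251561686 189.54576409127452 [ 0.67458181 -0.08310422  0.38467829] [1.62324998e+02 3.81391479e-02 1.79995020e+02]
[[390.74963782 135.29195816]] [[239.98629173 165.20640628]] [[254.04887199 201.02913815]] [220 145] [234 181]
```

View pics/m1.png

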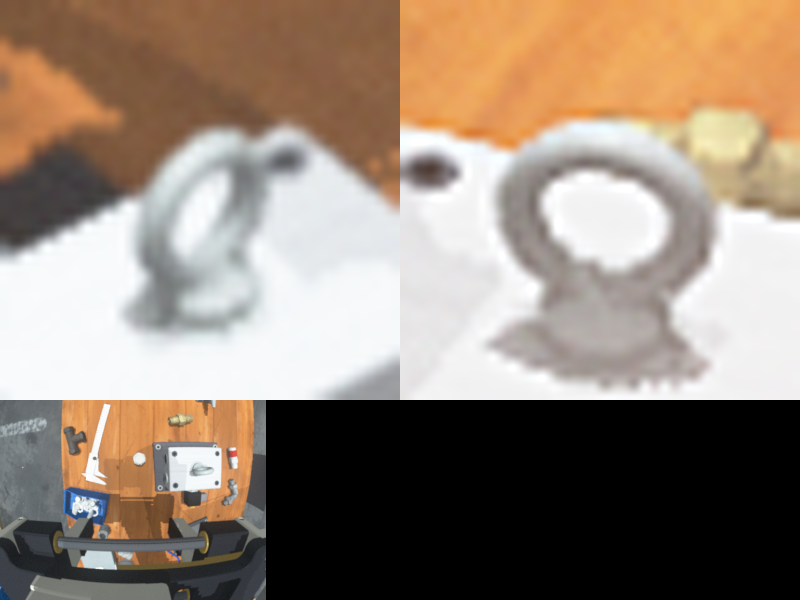

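Emit:
play_rows([
  [-1.25, 3.6, 0, 0, 0, 0],
  [-1.25, 3.6, 0, 0, 0, 0],
  [-1.25, 3.6, 0, 0, 0, 0],
  [-1.25, 3.6, 0, 0, 0, 0],
  [0, 0, 0, 0, 0, 0],
  [0, 0, 0, 0, 0, 0],
  [0, 0, 0, 0, 0, 0],
])

```text
clock: 2.43
tool_pos: [0.5313, 0.0503, 0.2463]
orientation: [-179.9, 0.0, -89.9]
force: [-0.1, -0.1, -0.6]
opening: 0.0871
gripper_force: 0.0
```

```bash
python3 - <<'E'
from h import *
w=snapshot("wrist");w["fish"]=1
for t in ["eye_loop","eye","manifold"]:
    for d in spot_point("wrist",t)[:2]: print(t,np.round(d["position"],4),round(d["score"],2))
E_=[.530,-.051,.098]
a,oa=crop(w,E_,40,7); a=a.copy()
print(oa,w["position"],w["attitude"],w["fx"],w["cx"],w["cy"])
b=a.copy()
for rr in (.0125,.0225):
    p=(proj(w,ring(E_,np.radians(20),rr))-oa+.5)*7
    cv2.polylines(b,[p.round().astype(int)],True,(255,0,0),1)
im=np.hstack([a,b])[:,:,::-1]; im=im[:, :]
cv2.imwrite("pics/w2.png",cv2.resize(im,(800,400)))
E
```

```text
eye_loop [ 0.536  -0.0509  0.0947] 0.89
eye_loop [0.4903 0.1572 0.0728] 0.79
eye [0.491  0.1584 0.0472] 0.84
eye [ 0.5296 -0.0455  0.0675] 0.79
manifold [ 0.4901  0.1592 -0.0014] 0.79
manifold [ 0.532  -0.0491 -0.0019] 0.72
[213  39] [ 0.5307709  -0.03287206  0.38540518] [ 1.62296374e+02  1.28613887e-01 -1.79953616e+02] 297.3186396354542 251.56863251561686 189.54576409127452
```

View pics/w2.png

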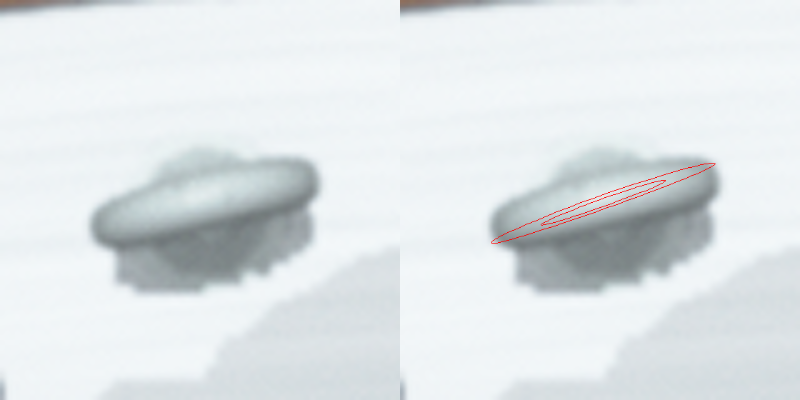

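Emit:
play_rows([
  [3.6, 0.58, 0, 0, 0, 0],
  [3.6, 0.58, 0, 0, 0, 0],
  [3.6, 0.58, 0, 0, 0, 0],
  [3.6, 0.58, 0, 0, 0, 0],
  [3.6, 0.58, 0, 0, 0, 0],
  [3.6, 0.58, 0, 0, 0, 0],
  [3.6, 0.58, 0, 0, 0, 0],
  [3.6, 0.58, 0, 0, 0, 0],
  [0, 0, 0, 0, 0, 0],
  [0, 0, 0, 0, 0, 0],
  [0, 0, 0, 0, 0, 0],
])

```text
clock: 3.55
tool_pos: [0.4846, -0.2386, 0.245]
orientation: [179.9, 0.0, -90.1]
force: [0.9, 0.6, 0.6]
opening: 0.0875
gripper_force: 0.0
```

```bash
python3 - <<'E'
from h import *
w=snapshot("wrist");w["fish"]=1
for t in ["bar_grip","bar_tip","bar","rest_axis","v_rest"]:
    for d in spot_point("wrist",t)[:1]: print(t,np.round(d["position"],4),round(d["score"],2))
f=w["frame"]
k=1.55;b=cv2.resize(f,None,fx=k,fy=k,interpolation=cv2.INTER_CUBIC)
O=np.array([.484,-.304,.0487]);
for yaw in (90,):
    u=np.array([np.cos(np.radians(yaw)),np.sin(np.radians(yaw)),0])
    P=[O+x*u for x in (-.105,-.075,-.045,0,.075,.105)]
    p=proj(w,P); print(p.round(1).tolist())
    for q in p: cv2.circle(b,tuple(((q+.5)*k).round().astype(int)),2,(0,255,0),-1)
c=proj(w,[O])[0]*k
cv2.imwrite("pics/w3.png",b[:,:,::-1])
print(w["position"],w["attitude"])
E
```

```text
bar_grip [ 0.4855 -0.3784  0.0489] 0.63
bar_tip [ 0.4808 -0.2013  0.0484] 0.85
bar [ 0.4802 -0.3066  0.0509] 0.74
rest_axis [ 0.4815 -0.3066  0.0449] 0.9
v_rest [ 0.4845 -0.3036 -0.0018] 0.93
[[251.5, 22.1], [251.5, 47.5], [251.6, 73.6], [251.6, 113.5], [251.8, 178.0], [251.8, 202.1]]
[ 0.48416118 -0.32174196  0.38406794] [ 1.62312102e+02 -2.01511221e-02  1.79886557e+02]
```

View pics/w3.png

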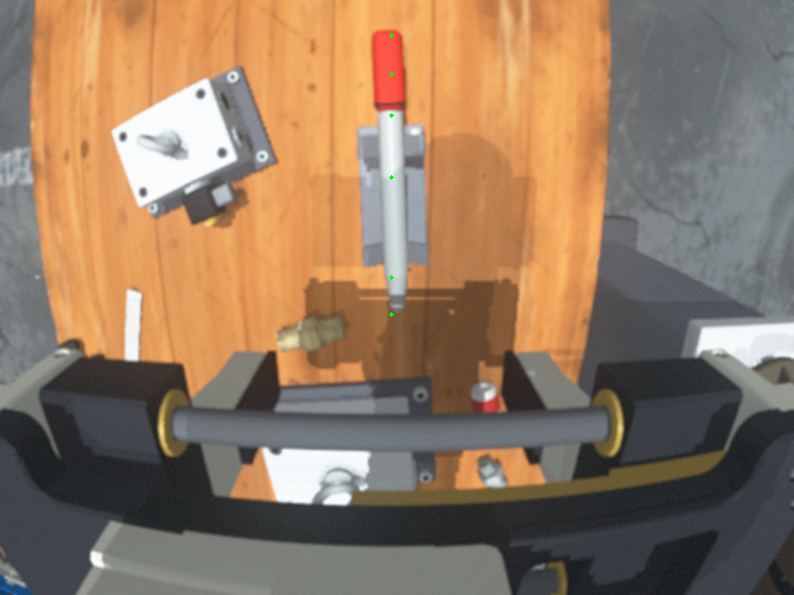

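Emit:
play_rows([
  [3.6, 0, 1.5, 0, 0, 0],
  [3.6, 0, 1.5, 0, 0, 0],
  [3.6, 0, 1.5, 0, 0, 0],
  [3.6, -0.07, 1.5, 0, 0, 0],
  [0, 0, 2.5, 0, 0, -0.5],
  [0, 0, 2.5, 0, 0, -0.5],
  [0, 0, 2.5, 0, 0, -0.5],
  [0, 0, 2.5, 0, 0, -0.5],
  [0, 0, 2.0, 0, 0, 0],
  [0, 0, 1.6, 0, 0, 0],
  [0, 0, 0, 0, 0, 0],
  [0, 0, 0, 0, 0, 0],
])

```text
clock: 4.85
tool_pos: [0.4852, -0.3815, 0.0491]
orientation: [179.9, 0.0, -87.9]
force: [0.3, 0.3, 0.3]
opening: 0.0881
gripper_force: 0.0
```

Emit:
play_rows([
  [0, 0, 0, 0, 0, 0],
  [0, 0, 0, 0, 0, 0],
  [0, 0, 0, 0, 0, 0],
  [0, 0, 0, 0, 0, 0],
  [0, 0, 0, 0, 0, 0],
  [0, 0, 0, 0, 0, 0],
], grip=0.5)

```text
clock: 5.35
tool_pos: [0.4854, -0.3821, 0.0501]
orientation: [-180.0, -0.0, -88.0]
force: [-0.4, -0.1, -0.2]
opening: 0.0531
gripper_force: 0.0
```

```bash
python3 - <<'E'
from h import *
o=get_obs(); print(o["tool_pos"],o["orientation"],o["force"],o["moment"],o["opening"],o["gripper_force"],o["joint_pos"])
E
```

```text
[ 0.48543998 -0.3820992   0.05005645] [-1.79957710e+02 -1.74975362e-02 -8.80008911e+01] [-0.43899324 -0.09016607 -0.17400836] [-0.04915428 -0.0162402  -0.0554415 ] 0.053143853192172505 0.0 [-2.01194373e+01  2.58617853e+01 -1.97069936e+01  4.09548142e-04
 -4.43854548e+01  2.21182601e+01]
```

Emit:
play_rows([
  [0, 0, 0, 0, 0, 0],
  [0, 0, 0, 0, 0, 0],
  [0, 0, 0, 0, 0, 0],
  [0, 0, 0, 0, 0, 0],
  [0, 0, 0, 0, 0, 0],
  [0, 0, 0, 0, 0, 0],
  [0, 0, 0, 0, 0, 0],
  [0, 0, 0, 0, 0, 0],
], grip=0.5)

```text
clock: 6.02
tool_pos: [0.4855, -0.3821, 0.0496]
orientation: [-180.0, -0.0, -88.0]
force: [1.0, -0.6, -1.1]
opening: 0.0217
gripper_force: 30.0
```

```bash
python3 - <<'E'
from h import *
o=get_obs(); print(o["clock"],o["tool_pos"],o["orientation"],o["force"],o["moment"],o["opening"],o["gripper_force"])
E
```

```text
6.0167 [ 0.48551549 -0.38208537  0.04961763] [-1.79977807e+02 -1.03953712e-02 -8.79959775e+01] [ 0.96456282 -0.63144446 -1.05911804] [-0.09448357 -0.41724869 -0.03115066] 0.02168225182590418 29.998178780078888
```

Emit:
play_rows([
  [0, 0, -1.5, 0, 0, 0],
  [0, 0, -2.5, 0, 0, 0],
  [0, 0, -3, 0, 0, 0],
  [0, 0, -3, 0, 0, 0],
  [-2.34, -2.25, 0, 0, 0, 0],
  [-2.34, -2.25, 0, 0, 0, 0],
  [-2.34, -2.25, 0, 0, 0, 0],
  [-2.34, -2.25, 0, 0, 0, 0],
  [-2.34, -2.25, 0, 0, 0, 0],
  [0, 0, 1, 0, 0, -3],
  [0, 0, 1, 0, 0, -3],
  [0, 0, 1, 0, 0, -3],
  [0, 0, 1, 0, 0, -3],
  [0, 0, 1.15, 0, 0, -3],
  [0, 0, 0, 0, 0, 0],
  [0, 0, 0, 0, 0, 0],
  [0, 0, 0, 0, 0, 0],
])

```text
clock: 7.43
tool_pos: [0.5937, -0.2613, 0.0984]
orientation: [180.0, -0.0, -73.1]
force: [-0.1, -0.3, -1.6]
opening: 0.0218
gripper_force: 30.0
```

```bash
python3 - <<'E'
from h import *
o=get_obs(); T=o["tool_pos"]; Ro=Rm(o["orientation"]); print(T,o["orientation"],o["force"],o["moment"],o["opening"])
u=-Ro[:,0]; print("u",u)
ims=[]
for c in ("scene","side"):
    s=snapshot(c)
    for t in ("bar_tip","bar","eye_loop"):
        for d in spot_point(c,t)[:1]: print(c,t,np.round(d["position"],4),round(d["score"],2))
    Q=T+u*.13
    a,oa=crop(s,Q,40,10 if 0 else 10); a=cv2.resize(a,(400,400)); k=5
    def P(X): return tuple((((proj(s,X)[0]-oa+.5)*k)*8).round().astype(int))
    b=a.copy()
    for x,col in ((0,(0,255,0)),(.03,(0,255,0)),(.18,(0,0,255)),(.15,(0,0,255))): cv2.circle(b,P(T+u*x),12,col,-1,shift=3)
    cv2.polylines(b,[np.array([P(X) for X in ring([.5295,-.051,.098],np.radians(17),.0125)])],True,(255,0,0),1,shift=3)
    ims.append(b)
cv2.imwrite("pics/p4.png",np.hstack(ims)[:,:,::-1])
E
```

```text
[ 0.59371899 -0.26131251  0.09842345] [ 1.79994832e+02 -1.05896362e-02 -7.30951546e+01] [-0.0819839  -0.28308567 -1.55916094] [-0.17193252 -0.05891793 -0.02376475] 0.021782870437100824
u [-2.90783104e-01  9.56788980e-01 -1.84824017e-04]
scene bar_tip [ 0.5397 -0.0883  0.0956] 0.69
scene bar [ 0.5723 -0.1874  0.0997] 0.6
scene eye_loop [0.4971 0.1608 0.0699] 0.61
side bar_tip [ 0.5445 -0.0861  0.0942] 0.85
side bar [ 0.5726 -0.1892  0.0978] 0.97
side eye_loop [0.4903 0.1557 0.0715] 0.64
```

View pics/p4.png

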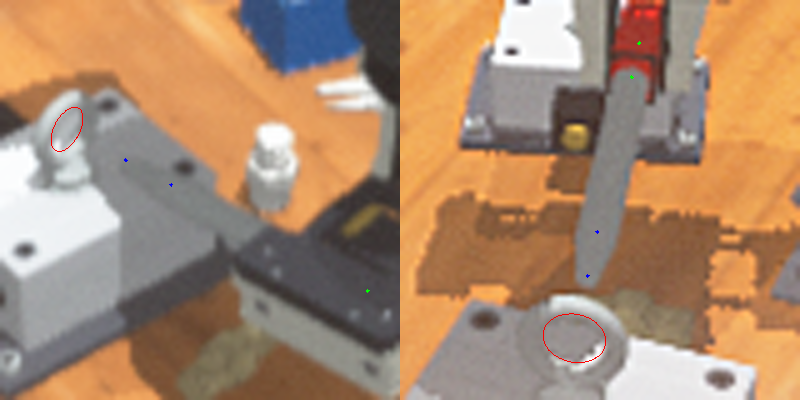

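Emit:
play_rows([
  [-1.5, 0, 0, 0, 0, 0],
  [-1.5, 0, 0, 0, 0, 0],
  [-1.2, 0, 0, 0, 0, 0],
  [-1, 0, 0, 0, 0, 0],
  [-0.8, 0, 0, 0, 0, 0],
  [0, 0, 0, 0, 0, 0],
  [0, 0, 0, 0, 0, 0],
])

```text
clock: 8.42
tool_pos: [0.5762, -0.203, 0.0984]
orientation: [-180.0, -0.0, -72.9]
force: [-0.3, -1.2, -2.2]
opening: 0.0218
gripper_force: 30.0
```

```bash
python3 - <<'E'
from h import *
o=get_obs(); T=o["tool_pos"]; Ro=Rm(o["orientation"]); print(T,o["orientation"],o["force"],o["moment"],o["opening"])
u=-Ro[:,0]; print("u",u)
ims=[]
for c in ("scene","side"):
    s=snapshot(c)
    Q=np.array([.5295,-.051,.098])
    a,oa=crop(s,Q,25,16); k=16
    def P(X): return tuple((((proj(s,X)[0]-oa+.5)*k)*8).round().astype(int))
    b=a.copy()
    for x,col in ((.15,(0,255,0)),(.18,(0,0,255)),(.165,(0,0,255))): cv2.circle(b,P(T+u*x),12,col,-1,shift=3)
    cv2.polylines(b,[np.array([P(X) for X in ring(Q,np.radians(17),.0125)])],True,(255,0,0),1,shift=3)
    ims.append(b)
cv2.imwrite("pics/p5.png",np.hstack(ims)[:,:,::-1])
E
```

```text
[ 0.57623049 -0.20303274  0.09840378] [-1.79976857e+02 -1.42992022e-02 -7.29185547e+01] [-0.27507011 -1.23958632 -2.2001874 ] [-0.18981726 -0.01771518  0.04813104] 0.02180121626525082
u [-2.93730777e-01  9.55888157e-01 -2.49568156e-04]
```

View pics/p5.png

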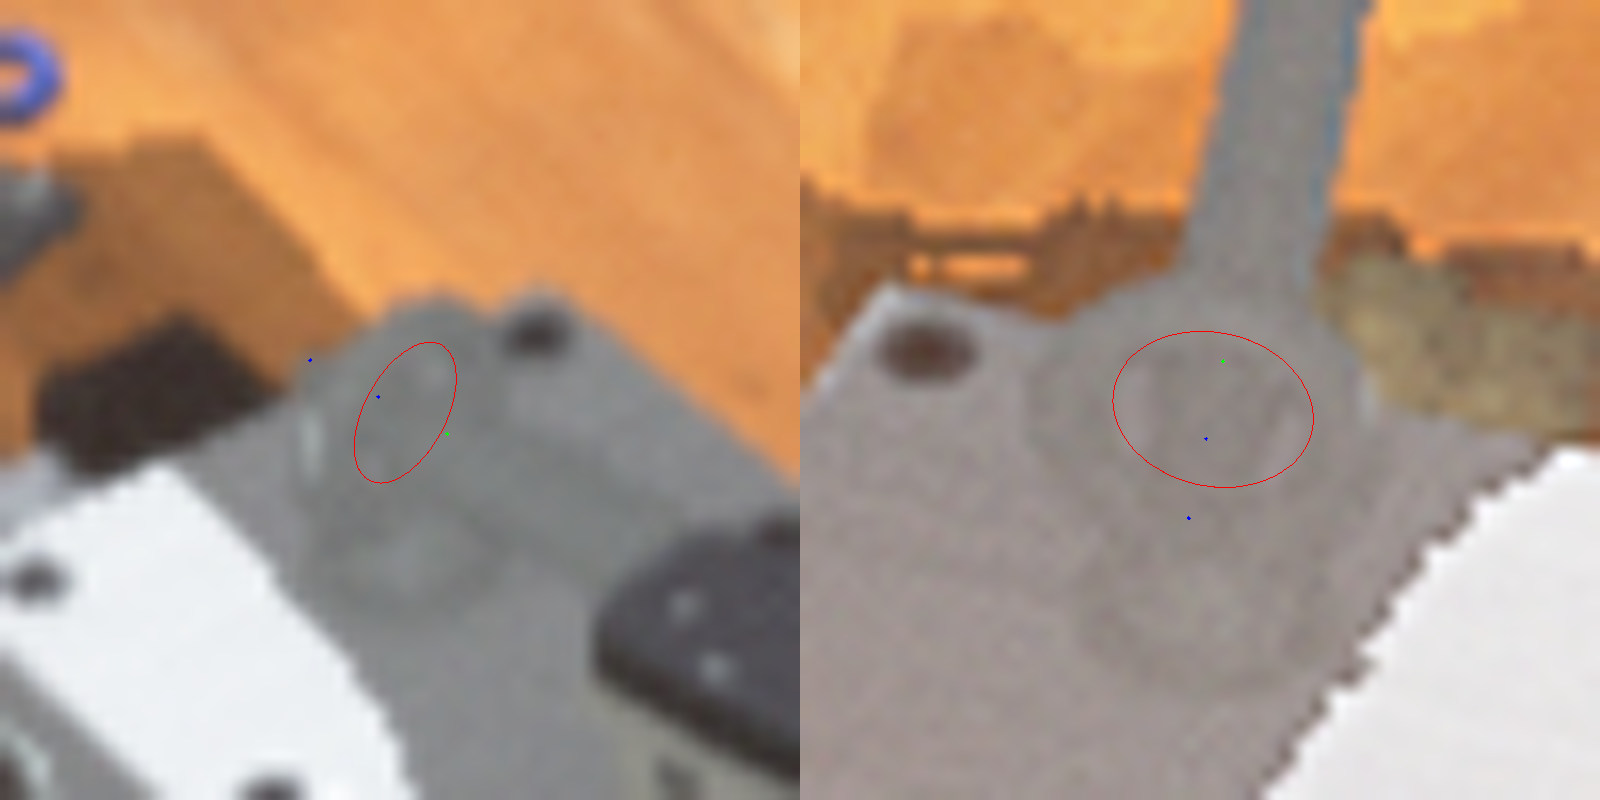

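The bar's tip is in the hole: the side view shows the bar entering centred at about (1210,410), and the scene view shows no offset. Forces are low, so I'm continuing.

Emit:
play_rows([
  [-0.6, 0, 0, 0, 0, 0],
  [-0.6, 0, 0, 0, 0, 0],
  [-0.6, 0, 0, 0, 0, 0],
  [-0.4, 0, 0, 0, 0, 0],
  [0, 0, 0, 0, 0, 0],
])

```text
clock: 8.93
tool_pos: [0.5694, -0.1819, 0.0981]
orientation: [180.0, 0.0, -73.0]
force: [0.3, -0.1, -1.7]
opening: 0.022
gripper_force: 30.0
```

Emit:
play_rows([
  [-0.6, 0, 0, 0, 0, 0],
  [-0.5, 0, 0, 0, 0, 0],
  [-0.4, 0, 0, 0, 0, 0],
  [-0.3, 0, 0, 0, 0, 0],
  [0, 0, 0, 0, 0, 0],
  [0, 0, 0, 0, 0, 0],
  [0, 0, 0, 0, 0, 0],
])

```text
clock: 9.52
tool_pos: [0.5645, -0.1656, 0.0981]
orientation: [-180.0, -0.0, -73.0]
force: [0.6, -0.3, -1.6]
opening: 0.0218
gripper_force: 30.0
```

```bash
cat > t.py <<'E'
from h import *
C=np.array([.5295,-.051])
def st():
    o=get_obs(); r=o["tool_pos"][:2]-C; F=o["force"]; M=o["moment"]
    print(round(o["clock"],2),"T",np.round(o["tool_pos"],4),"yaw",round(o["orientation"][2],2),"rpy",np.round(o["orientation"][:2],1),"F",np.round(F,1),"M",np.round(M,2),"rad",round(float(np.hypot(*r)),4),"ang",round(float(np.degrees(np.arctan2(*r[::-1]))),2),
     "Tz rxF",round(float(r[0]*F[1]-r[1]*F[0]),2),"+M",round(float(r[0]*F[1]-r[1]*F[0]+M[2]),2))
if __name__=="__main__": st()
E
python3 t.py
```

```text
9.52 T [ 0.5645 -0.1656  0.0981] yaw -72.99 rpy [-180.   -0.] F [ 0.6 -0.3 -1.6] M [-0.16 -0.04  0.04] rad 0.1198 ang -73.02 Tz rxF 0.06 +M 0.1
```

Emit:
play_rows([
  [-0.016, 0.628, 0, 0, 0, 3],
  [-0.016, 0.628, 0, 0, 0, 3],
  [-0.016, 0.628, 0, 0, 0, 3],
  [-0.016, 0.628, 0, 0, 0, 3],
  [-0.016, 0.628, 0, 0, 0, 3],
  [-0.016, 0.628, 0, 0, 0, 3],
  [-0.016, 0.628, 0, 0, 0, 3],
  [-0.016, 0.628, 0, 0, 0, 3],
  [-0.016, 0.628, 0, 0, 0, 3],
  [-0.016, 0.628, 0, 0, 0, 3],
  [0, 0, 0, 0, 0, 0],
  [0, 0, 0, 0, 0, 0],
])

```text
clock: 10.52
tool_pos: [0.5025, -0.1679, 0.0983]
orientation: [-180.0, 0.0, -102.9]
force: [0.0, -0.5, -0.9]
opening: 0.0221
gripper_force: 30.0
```

```bash
python3 t.py
```

```text
10.52 T [ 0.5025 -0.1679  0.0983] yaw -102.91 rpy [-180.    0.] F [ 0.  -0.5 -0.9] M [-0.13 -0.03 -0.  ] rad 0.12 ang -103.03 Tz rxF 0.02 +M 0.01
```

Emit:
play_rows([
  [-0.007, 0.419, 0, 0, 0, 2],
  [-0.007, 0.419, 0, 0, 0, 2],
  [-0.007, 0.419, 0, 0, 0, 2],
  [-0.007, 0.419, 0, 0, 0, 2],
  [-0.007, 0.419, 0, 0, 0, 2],
  [-0.007, 0.419, 0, 0, 0, 2],
  [-0.007, 0.419, 0, 0, 0, 2],
  [-0.007, 0.419, 0, 0, 0, 2],
  [-0.007, 0.419, 0, 0, 0, 2],
])

```text
clock: 11.27
tool_pos: [0.4679, -0.1538, 0.0982]
orientation: [-180.0, -0.0, -121.0]
force: [-0.3, -0.5, -2.0]
opening: 0.022
gripper_force: 30.0
```

```bash
python3 t.py
```

```text
11.27 T [ 0.4679 -0.1538  0.0982] yaw -120.96 rpy [-180.   -0.] F [-0.3 -0.5 -2. ] M [-0.25 -0.05  0.19] rad 0.1198 ang -120.91 Tz rxF -0.0 +M 0.19
```

Emit:
play_rows([
  [-0.007, 0.419, 0, 0, 0, 2],
  [-0.007, 0.419, 0, 0, 0, 2],
  [-0.007, 0.419, 0, 0, 0, 2],
  [-0.007, 0.419, 0, 0, 0, 2],
])

```text
clock: 11.6
tool_pos: [0.4542, -0.1442, 0.0981]
orientation: [-180.0, -0.0, -129.0]
force: [-0.1, -0.7, -2.5]
opening: 0.022
gripper_force: 30.0
```

```bash
python3 t.py
```

```text
11.6 T [ 0.4542 -0.1442  0.0981] yaw -128.96 rpy [-180.   -0.] F [-0.1 -0.7 -2.5] M [-0.26  0.01  0.22] rad 0.1198 ang -128.96 Tz rxF 0.04 +M 0.27
```

Emit:
play_rows([
  [-0.004, 0.314, 0, 0, 0, 1.5],
  [-0.004, 0.314, 0, 0, 0, 1.5],
])

```text
clock: 11.77
tool_pos: [0.4494, -0.1401, 0.0981]
orientation: [-180.0, -0.0, -131.9]
force: [-0.3, -1.2, -1.7]
opening: 0.0219
gripper_force: 30.0
```

```bash
python3 t.py
```

```text
11.77 T [ 0.4494 -0.1401  0.0981] yaw -131.93 rpy [-180.   -0.] F [-0.3 -1.2 -1.7] M [-0.4   0.07  0.22] rad 0.1199 ang -131.97 Tz rxF 0.07 +M 0.29
```

Emit:
play_rows([
  [-0.004, 0.314, 0, 0, 0, 1.5],
  [-0.004, 0.314, 0, 0, 0, 1.5],
  [-0.004, 0.314, 0, 0, 0, 1.5],
])

```text
clock: 12.02
tool_pos: [0.4426, -0.1335, 0.0981]
orientation: [-180.0, -0.0, -136.4]
force: [0.4, -0.9, -2.8]
opening: 0.0216
gripper_force: 30.0
```

```bash
python3 t.py
```

```text
12.02 T [ 0.4426 -0.1335  0.0981] yaw -136.44 rpy [-180.   -0.] F [ 0.4 -0.9 -2.8] M [-0.3   0.11  0.22] rad 0.1199 ang -136.49 Tz rxF 0.11 +M 0.33
```

Emit:
play_rows([
  [-0.004, 0.314, 0, 0, 0, 1.5],
  [-0.004, 0.314, 0, 0, 0, 1.5],
  [-0.004, 0.314, 0, 0, 0, 1.5],
])

```text
clock: 12.27
tool_pos: [0.4363, -0.1264, 0.0981]
orientation: [-180.0, -0.0, -140.9]
force: [0.7, -0.7, -2.6]
opening: 0.0215
gripper_force: 30.0
```

```bash
python3 t.py
```

```text
12.27 T [ 0.4363 -0.1264  0.0981] yaw -140.94 rpy [-180.   -0.] F [ 0.7 -0.7 -2.6] M [-0.36  0.09  0.19] rad 0.1199 ang -141.02 Tz rxF 0.12 +M 0.3
```

Emit:
play_rows([
  [-0.004, 0.314, 0, 0, 0, 1.5],
  [-0.004, 0.314, 0, 0, 0, 1.5],
  [-0.004, 0.314, 0, 0, 0, 1.5],
])

```text
clock: 12.52
tool_pos: [0.4306, -0.1189, 0.0981]
orientation: [-180.0, -0.0, -145.4]
force: [-0.5, -1.0, -2.5]
opening: 0.0216
gripper_force: 30.0
```

```bash
python3 t.py
```

```text
12.52 T [ 0.4306 -0.1189  0.0981] yaw -145.44 rpy [-180.   -0.] F [-0.5 -1.  -2.5] M [-0.35  0.21  0.24] rad 0.1199 ang -145.53 Tz rxF 0.07 +M 0.31
```

Emit:
play_rows([
  [-0.004, 0.314, 0, 0, 0, 1.5],
  [-0.004, 0.314, 0, 0, 0, 1.5],
  [-0.004, 0.314, 0, 0, 0, 1.5],
])

```text
clock: 12.77
tool_pos: [0.4256, -0.1109, 0.0981]
orientation: [-180.0, -0.0, -149.9]
force: [-1.1, -0.4, -2.8]
opening: 0.0218
gripper_force: 30.0
```

```bash
python3 t.py
```

```text
12.77 T [ 0.4256 -0.1109  0.0981] yaw -149.94 rpy [-180.   -0.] F [-1.1 -0.4 -2.8] M [-0.26  0.21  0.26] rad 0.1199 ang -150.04 Tz rxF -0.02 +M 0.24
```

Emit:
play_rows([
  [-0.004, 0.314, 0, 0, 0, 1.5],
  [-0.004, 0.314, 0, 0, 0, 1.5],
  [-0.004, 0.314, 0, 0, 0, 1.5],
])

```text
clock: 13.02
tool_pos: [0.4212, -0.1025, 0.0981]
orientation: [-180.0, -0.0, -154.4]
force: [-0.1, -0.1, -2.3]
opening: 0.0218
gripper_force: 30.0
```

```bash
python3 t.py
```

```text
13.02 T [ 0.4212 -0.1025  0.0981] yaw -154.44 rpy [-180.   -0.] F [-0.1 -0.1 -2.3] M [-0.27  0.23  0.28] rad 0.12 ang -154.57 Tz rxF 0.01 +M 0.29
```

Emit:
play_rows([
  [-0.004, 0.314, 0, 0, 0, 1.5],
  [-0.004, 0.314, 0, 0, 0, 1.5],
  [-0.004, 0.314, 0, 0, 0, 1.5],
])

```text
clock: 13.27
tool_pos: [0.4174, -0.0938, 0.0981]
orientation: [-180.0, -0.0, -158.9]
force: [-0.4, 0.3, -2.1]
opening: 0.0221
gripper_force: 30.0
```

```bash
python3 t.py
```

```text
13.27 T [ 0.4174 -0.0938  0.0981] yaw -158.94 rpy [-180.   -0.] F [-0.4  0.3 -2.1] M [-0.2   0.37  0.24] rad 0.12 ang -159.09 Tz rxF -0.05 +M 0.19
```

Emit:
play_rows([
  [-0.004, 0.314, 0, 0, 0, 1.5],
  [-0.004, 0.314, 0, 0, 0, 1.5],
  [-0.004, 0.314, 0, 0, 0, 1.5],
])

```text
clock: 13.52
tool_pos: [0.4143, -0.0849, 0.0981]
orientation: [-180.0, -0.0, -163.4]
force: [-1.3, -0.2, -3.1]
opening: 0.0219
gripper_force: 30.0
```

```bash
python3 t.py
```

```text
13.52 T [ 0.4143 -0.0849  0.0981] yaw -163.44 rpy [-180.   -0.] F [-1.3 -0.2 -3.1] M [-0.11  0.34  0.25] rad 0.1201 ang -163.59 Tz rxF -0.03 +M 0.23
```

Emit:
play_rows([
  [-0.004, 0.314, 0, 0, 0, 1.5],
  [-0.004, 0.314, 0, 0, 0, 1.5],
  [-0.004, 0.314, 0, 0, 0, 1.5],
])

```text
clock: 13.77
tool_pos: [0.412, -0.0763, 0.0982]
orientation: [-179.9, -0.1, -167.9]
force: [-0.5, -6.8, -2.3]
opening: 0.0218
gripper_force: 30.1
```

```bash
python3 t.py
```

```text
13.77 T [ 0.412  -0.0763  0.0982] yaw -167.88 rpy [-1.799e+02 -1.000e-01] F [-0.5 -6.8 -2.3] M [-2.12 -0.03  0.58] rad 0.1202 ang -167.84 Tz rxF 0.79 +M 1.36
```

Emit:
play_rows([
  [-0.001, 0.105, 0, 0, 0, 0.5],
  [-0.001, 0.105, 0, 0, 0, 0.5],
])

```text
clock: 13.93
tool_pos: [0.4115, -0.0742, 0.0981]
orientation: [-179.9, -0.1, -168.9]
force: [-0.1, -5.8, -3.0]
opening: 0.0216
gripper_force: 30.1
```

```bash
python3 t.py
```

```text
13.93 T [ 0.4115 -0.0742  0.0981] yaw -168.85 rpy [-1.799e+02 -1.000e-01] F [-0.1 -5.8 -3. ] M [-2.32 -0.    0.6 ] rad 0.1203 ang -168.86 Tz rxF 0.69 +M 1.29
```

Emit:
play_rows([
  [-0.001, 0.105, 0, 0, 0, 0.5],
  [-0.001, 0.105, 0, 0, 0, 0.5],
])

```text
clock: 14.1
tool_pos: [0.4111, -0.0723, 0.0981]
orientation: [-179.9, -0.1, -169.9]
force: [1.0, -6.2, -2.4]
opening: 0.0219
gripper_force: 30.1
```

```bash
python3 t.py
```

```text
14.1 T [ 0.4111 -0.0723  0.0981] yaw -169.85 rpy [-1.799e+02 -1.000e-01] F [ 1.  -6.2 -2.4] M [-2.33 -0.02  0.63] rad 0.1203 ang -169.8 Tz rxF 0.76 +M 1.39
```

Emit:
play_rows([
  [-0.001, 0.105, 0, 0, 0, 0.5],
  [-0.001, 0.105, 0, 0, 0, 0.5],
  [-0.001, 0.105, 0, 0, 0, 0.5],
])

```text
clock: 14.35
tool_pos: [0.4106, -0.0693, 0.0981]
orientation: [-179.9, -0.1, -171.4]
force: [0.2, -6.5, -3.1]
opening: 0.022
gripper_force: 30.2
```

```bash
python3 t.py
```

```text
14.35 T [ 0.4106 -0.0693  0.0981] yaw -171.35 rpy [-1.799e+02 -1.000e-01] F [ 0.2 -6.5 -3.1] M [-2.5  -0.05  0.66] rad 0.1203 ang -171.25 Tz rxF 0.78 +M 1.44
```

Emit:
play_rows([
  [-0.001, 0.105, 0, 0, 0, 0.5],
  [-0.001, 0.105, 0, 0, 0, 0.5],
])

```text
clock: 14.52
tool_pos: [0.4103, -0.0673, 0.0981]
orientation: [-179.9, -0.1, -172.4]
force: [0.1, -8.4, -3.0]
opening: 0.0219
gripper_force: 30.2
```

```bash
python3 t.py
```

```text
14.52 T [ 0.4103 -0.0673  0.0981] yaw -172.35 rpy [-1.799e+02 -1.000e-01] F [ 0.1 -8.4 -3. ] M [-2.65 -0.11  0.62] rad 0.1203 ang -172.24 Tz rxF 1.0 +M 1.62
```

Emit:
play_rows([
  [0, 0, 0, 0, 0, 0],
  [-0.004, -0.314, 0, 0, 0, -1.5],
  [-0.004, -0.314, 0, 0, 0, -1.5],
  [-0.016, -0.628, 0, 0, 0, -3],
  [-0.016, -0.628, 0, 0, 0, -3],
  [-0.016, -0.628, 0, 0, 0, -3],
  [-0.016, -0.628, 0, 0, 0, -3],
  [-0.016, -0.628, 0, 0, 0, -3],
  [-0.016, -0.628, 0, 0, 0, -3],
  [-0.016, -0.628, 0, 0, 0, -3],
  [-0.016, -0.628, 0, 0, 0, -3],
  [-0.016, -0.628, 0, 0, 0, -3],
  [-0.016, -0.628, 0, 0, 0, -3],
  [-0.016, -0.628, 0, 0, 0, -3],
  [-0.007, -0.419, 0, 0, 0, -2],
  [0, 0, 0, 0, 0, 0],
  [0, 0, 0, 0, 0, 0],
])

```text
clock: 15.93
tool_pos: [0.4455, -0.1365, 0.098]
orientation: [180.0, 0.0, -134.5]
force: [0.1, -0.6, -2.8]
opening: 0.0218
gripper_force: 30.0
```

```bash
python3 - <<'E'
from t import *
st()
o=get_obs(); T=o["tool_pos"]; u=-Rm(o["orientation"])[:,0]; ims=[]
for c in ("scene","side"):
    s=snapshot(c); Q=np.array([.5295,-.051,.098]); a,oa=crop(s,Q,40,10); a=cv2.resize(a,(400,400)); k=5
    P=lambda X: tuple((((proj(s,X)[0]-oa+.5)*k)*8).round().astype(int))
    b=a.copy()
    for x in (.03,.15,.18): cv2.circle(b,P(T+u*x),12,(0,0,255),-1,shift=3)
    ims.append(b)
cv2.imwrite("pics/p6.png",np.hstack(ims)[:,:,::-1])
E
```

```text
15.93 T [ 0.4455 -0.1365  0.098 ] yaw -134.55 rpy [180.   0.] F [ 0.1 -0.6 -2.8] M [-0.13  0.13  0.02] rad 0.1199 ang -134.5 Tz rxF 0.06 +M 0.08
```

View pics/p6.png

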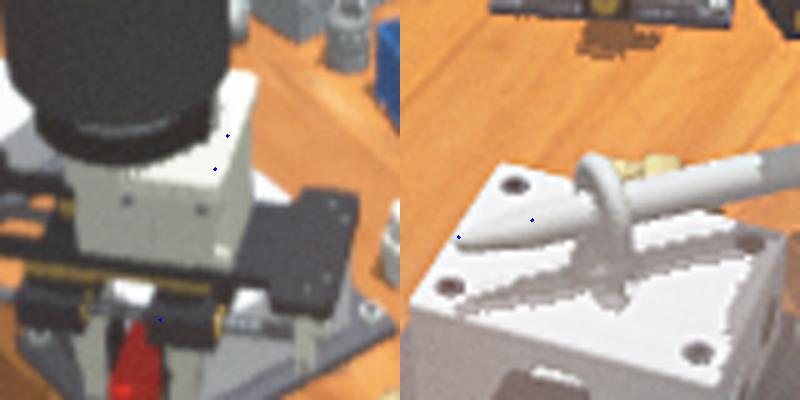

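Emit:
play_rows([
  [0.5, 0, 0, 0, 0, 0],
  [0.8, 0, 0, 0, 0, 0],
  [1, 0, 0, 0, 0, 0],
  [1, 0, 0, 0, 0, 0],
  [1, 0, 0, 0, 0, 0],
  [1.1, 0, 0, 0, 0, 0],
  [1.1, 0, 0, 0, 0, 0],
  [1.1, 0, 0, 0, 0, 0],
  [0.9, 0, 0, 0, 0, 0],
  [0, 0, 0, 0, 0, 0],
  [0, 0, 0, 0, 0, 0],
])

```text
clock: 16.95
tool_pos: [0.3852, -0.1976, 0.0981]
orientation: [-180.0, 0.0, -134.6]
force: [0.8, -0.4, -3.1]
opening: 0.022
gripper_force: 30.0
```

```bash
python3 t.py
```

```text
16.95 T [ 0.3852 -0.1976  0.0981] yaw -134.57 rpy [-180.    0.] F [ 0.8 -0.4 -3.1] M [-0.03  0.08  0.04] rad 0.2057 ang -134.53 Tz rxF 0.17 +M 0.21
```

Emit:
play_rows([
  [0, 0, -2.5, 0, 0, 0],
  [0, 0, -2.5, 0, 0, 0],
  [1.017, -3.35, 0, 0, 0, 0],
  [1.017, -3.35, 0, 0, 0, 0],
  [1.017, -3.35, 0, 0, 0, 0],
  [1.017, -3.35, 0, 0, 0, 0],
  [1.017, -3.35, 0, 0, 0, 0],
  [1.017, -3.35, 0, 0, 0, 0],
  [0, 0, 0, 0, 0, -5],
  [0, 0, 0, 0, 0, -5],
  [0, 0, 0, 0, 0, -5],
  [0, 0, 0, 0, 0, -5],
  [0, 0, 0, 0, 0, -5],
  [0, 0, 0, 0, 0, -5],
  [0, 0, 0, 0, 0, -5],
  [0, 0, 0, 0, 0, -5],
  [0, 0, 0, 0, 0, -5],
  [0, 0, 0, 0, 0, -1.6],
  [0, 0, 0, 0, 0, 0],
  [0, 0, 0, 0, 0, 0],
])

```text
clock: 18.62
tool_pos: [0.4865, -0.3814, 0.1478]
orientation: [180.0, 0.0, -88.0]
force: [-0.9, -0.2, -2.6]
opening: 0.0218
gripper_force: 30.0
```

```bash
python3 t.py; python3 - <<'E'
from h import *
for c in ("scene","side"):
    snapshot(c)
    for t in ("bar_tip","bar"):
        for d in spot_point(c,t)[:1]: print(c,t,np.round(d["position"],4),round(d["score"],2))
E
```

```text
18.62 T [ 0.4865 -0.3814  0.1478] yaw -87.96 rpy [180.   0.] F [-0.9 -0.2 -2.6] M [-0.19  0.02  0.  ] rad 0.3332 ang -97.41 Tz rxF -0.3 +M -0.3
scene bar_tip [ 0.4792 -0.2007  0.1422] 0.63
scene bar [ 0.4848 -0.3028  0.1484] 0.56
side bar_tip [ 0.4792 -0.1944  0.1428] 0.8
side bar [ 0.4839 -0.3056  0.1461] 0.68
```

Emit:
play_rows([
  [0.07, 0.1, 2.5, 0, 0, 0],
  [0, 0, 2.5, 0, 0, 0],
  [0, 0, 2, 0, 0, 0],
  [0, 0, 1.2, 0, 0, 0],
  [0, 0, 0.6, 0, 0, 0],
  [0, 0, 0.4, 0, 0, 0],
  [0, 0, 0.3, 0, 0, 0],
  [0, 0, 0.2, 0, 0, 0],
  [0, 0, 0, 0, 0, 0],
  [0, 0, 0, 0, 0, 0],
])

```text
clock: 19.75
tool_pos: [0.4856, -0.3824, 0.0519]
orientation: [-179.9, -0.0, -87.9]
force: [1.1, 0.4, -2.0]
opening: 0.0222
gripper_force: 30.0
```

```bash
python3 t.py
```

```text
19.75 T [ 0.4856 -0.3824  0.0519] yaw -87.89 rpy [-179.9   -0. ] F [ 1.1  0.4 -2. ] M [-0.21  0.16  0.11] rad 0.3343 ang -97.54 Tz rxF 0.34 +M 0.45
```

Emit:
play_rows([
  [0, 0, 0.1, 0, 0, 0],
  [0, 0, 0.1, 0, 0, 0],
  [0, 0, 0.1, 0, 0, 0],
  [0, 0, 0, 0, 0, 0],
  [0, 0, 0, 0, 0, 0],
])

```text
clock: 20.17
tool_pos: [0.4859, -0.3827, 0.0491]
orientation: [-179.9, -0.1, -87.9]
force: [-0.8, 0.7, 5.3]
opening: 0.0218
gripper_force: 30.0
```

```bash
python3 t.py
```

```text
20.17 T [ 0.4859 -0.3827  0.0491] yaw -87.88 rpy [-1.799e+02 -1.000e-01] F [-0.8  0.7  5.3] M [ 0.31  0.31 -0.01] rad 0.3345 ang -97.48 Tz rxF -0.31 +M -0.32
```

Touching down in the Vs; release gently.

Emit:
play_rows([
  [0, 0, 0, 0, 0, 0],
  [0, 0, 0, 0, 0, 0],
  [0, 0, 0, 0, 0, 0],
  [0, 0, 0, 0, 0, 0],
  [0, 0, 0, 0, 0, 0],
  [0, 0, 0, 0, 0, 0],
  [0, 0, 0, 0, 0, 0],
  [0, 0, 0, 0, 0, 0],
  [0, 0, 0, 0, 0, 0],
  [0, 0, 0, 0, 0, 0],
  [0, 0, 0, 0, 0, 0],
], grip=8)

```text
clock: 21.08
tool_pos: [0.4852, -0.3822, 0.0481]
orientation: [-180.0, -0.0, -87.9]
force: [0.6, 0.1, 0.1]
opening: 0.0794
gripper_force: 0.0
```

Emit:
play_rows([
  [0, 0, -1, 0, 0, 0],
  [0, 0, -2.5, 0, 0, 0],
  [0, 0, -3, 0, 0, 0],
  [0, 0, -3, 0, 0, 0],
  [0, 0, -3, 0, 0, 0],
  [-3.5, 0, -3, 0, 0, 0],
  [-3.5, 0, -3, 0, 0, 0],
  [-3.5, 0, 0, 0, 0, 0],
  [-3.5, 0, 0, 0, 0, 0],
  [0, 0, 0, 0, 0, 0],
  [0, 0, 0, 0, 0, 0],
])

```text
clock: 22.0
tool_pos: [0.4805, -0.2475, 0.2289]
orientation: [-179.9, -0.0, -87.7]
force: [-0.1, -0.8, 0.6]
opening: 0.08
gripper_force: 0.0
```

```bash
python3 - <<'E'
from h import *
w=snapshot("wrist"); cv2.imwrite("pics/w7.png",w["frame"][:,:,::-1])
for t in ("bar_tip","bar","bar_grip","v_rest"):
    for d in spot_point("wrist",t)[:1]: print(t,np.round(d["position"],4),round(d["score"],2))
for c in ("scene","side"):
    snapshot(c)
    for t in ("bar_tip","bar","bar_grip","brass_nipple","red_coupler","elbow","nickel_adaptor"):
        for d in spot_point(c,t)[:1]: print(c,t,np.round(d["position"],4),round(d["score"],2))
o=get_obs();print(o["clock"],o["tool_pos"],o["force"])
E
```

```text
bar_tip [ 0.4845 -0.2002  0.0504] 0.88
bar [ 0.4838 -0.3073  0.0495] 0.75
bar_grip [ 0.4839 -0.3785  0.0493] 0.88
v_rest [ 0.4871 -0.3026 -0.0031] 0.66
scene bar_tip [ 0.4787 -0.2025  0.05  ] 0.93
scene bar [ 0.4841 -0.3062  0.0515] 0.86
scene bar_grip [ 0.4837 -0.3836  0.0485] 0.79
scene brass_nipple [ 0.5538 -0.1704 -0.0012] 0.68
scene red_coupler [ 0.3955 -0.0851 -0.0053] 0.49
scene elbow [ 0.3861  0.0161 -0.0017] 0.5
scene nickel_adaptor [ 0.6539 -0.0637 -0.0014] 0.64
side bar_tip [ 0.4816 -0.1969  0.0481] 0.61
side bar [ 0.4846 -0.3041  0.0489] 0.83
side bar_grip [ 0.4846 -0.3842  0.0481] 0.6
side brass_nipple [ 0.5558 -0.1668  0.002 ] 0.74
side red_coupler [ 0.3929 -0.0814 -0.0005] 0.8
side elbow [3.889e-01 1.980e-02 2.000e-04] 0.61
side nickel_adaptor [ 0.6561 -0.0627  0.0023] 0.56
23.05 [ 0.48032633 -0.24900122  0.22729587] [-0.0543515  -0.76999613 -0.04059599]
```

View pics/w7.png

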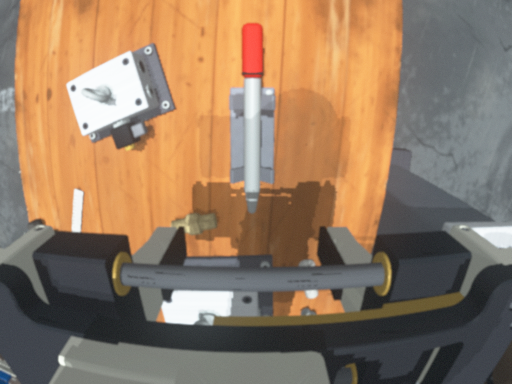

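The wrist view shows the bar back in both Vs, with the tip at (252,210) and the handle at (252,50). The fittings have not moved.

```bash
python3 -c "
from plant import *
print(close_job())"
```

```text
the job is handed in; nothing more can be done
None
```

The eye bolt is seated and nipped up to about 1.6 N m by wrist force and moment readings. The bar is back in both Vs of its rest, the loose fittings show no movement, and the job is handed in; `close_job()` gave no verdict.

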